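# Load the last tin and unlatch the carrier from its cooling dock

### The job

Pick the one round, low lidded tin out of the crate of mixed parts (it is the same as the tin already in the carrier), stand it in the carrier's empty nest and let go of it. Then take the carrier by its two side catches, pinch both fully in, lift it straight up out of the dock with both tins still in their nests, and finish while holding it so by the catches, level, still and about 12 cm above its place in the dock: do not put it down. Leave the other parts in the crate, and do not push the things on the bench about.

Things in the scene. Friction and masses are not known exactly. Their poses are not given: they have to be found in the camera images.
- dock: Fixed aluminium dock, 196 x 120 mm, deck 18 mm above the bench, at any yaw, left or right of the robot. Origin: centre of its underside; x along its length, z up. 8 mm guide walls give the carrier 2 mm of play each way. At mid-length on both sides (y 31.5 to 47 mm, x +-15 mm) a steel ledge, top 34 mm above the bench, covers a catch's hook: the carrier rises only 2 mm while either catch is out.
- seat (a point): Point on the dock's deck (18 mm above the bench) where the carrier's origin lies when it is fully down in the dock; fixed, same axes as the dock.
- carrier: Loose grey plastic carrier in the dock, about 290 g bare, 156 (x) x 56 mm (y). Origin: centre of its underside; axes as the dock's. Two end blocks, 18 mm high (x +-24 to +-78 mm), each with a round nest 44 mm wide, 8 mm deep, at x = -51 (empty) and +51 mm (holds a tin). On the neck between them a tower 30 (x) x 24 mm (y), top 60 mm above the underside, with a catch on its +y and -y side.
- empty_nest (a point): Centre of the floor of the empty nest, carrier frame (-51, 0, 10) mm: the tin's underside centre belongs here. The block's top is 8 mm above this point. From above, a tin in the nest is best gripped along the carrier's y; its sides stand 24 mm proud of the block's top.
- full_nest (a point): Centre of the floor of the other nest, carrier frame (+51, 0, 10) mm.
- catch_left_pad (a point): Centre of the outer face of the +y catch; at rest at carrier (0, 32, 41) mm. The flat black ribbed face is 28 mm long (x), from 24 to 58 mm above the carrier's underside. Pinch the two faces together along the carrier's y: 64 mm apart at rest, 48 mm fully in. Its hook, low down, reaches out under the dock's ledge and clears it when the catch is over 5 mm in (better fully in).
- catch_right_pad (a point): The same on the carrier's -y side; at rest at carrier (0, -32, 41) mm.
- catch_left (a joint): How far the +y catch is pushed in: 0 at rest (out, hooked) to 0.008 m (fully in). Sprung outwards, 2 N at rest to 6 N fully in; springs back when let go.
- catch_right (a joint): The same for the -y catch.
- docked_tin: Round lidded aluminium tin, 40 mm diameter, 32 mm high, about 35 g, standing in the carrier's full nest. Origin at the centre of its underside.
- loose_tin: The tin to load: round lidded aluminium tin, 40 mm diameter, 32 mm high, about 35 g, the same as the docked one, standing upright in one of six places (2 x 3) in the crate. Origin at the centre of its underside.
- crate: Fixed open blue plastic crate, 210 (x) x 260 (y) x 36 mm high, walls and floor 5 mm. Origin: centre of its underside. Six parts stand in it: rows at about crate x = +-42 mm, columns at y = -75, 0, 75 mm. Most finger room is along the crate's x: about 50 mm or more from a part's centre to the wall and to the next part.
- tall_jar: Bystander in the crate, not to be taken: tall round aluminium jar, 34 mm diameter, 52 mm high. Origin at the centre of its underside.
- flat_lid: Bystander in the crate, not to be taken: flat round aluminium lid, 39 mm diameter, 10 mm high. Origin at the centre of its underside.
- collar: Bystander in the crate, not to be taken: steel ring, 38 mm outside and 28 mm inside diameter, 14 mm high. Origin at the centre of its underside.
- square_tin: Bystander in the crate, not to be taken: square aluminium tin, 31 x 31 mm, 28 mm high. Origin at the centre of its underside.
- weight: Bystander in the crate, not to be taken: small steel weight with a knob, 26 mm diameter, 36 mm high. Origin at the centre of its underside.
- spatula: Bystander: steel spatula 170 mm long lying on the bench between the dock and the crate.
- beaker: Bystander: glass beaker, 70 mm diameter, 85 mm high, on the bench beyond the working area.
- bottle: Bystander: white plastic bottle, 60 mm diameter, 120 mm high, on the bench beyond the working area.
Things that resemble listed ones, but are neither listed nor needed, are in the scene too. What is shaped like the docked_tin but green is not meant.

How it is judged:
By the outcome, as a careful person would: the job done as asked, in the order asked, and still so for the second after the job is handed in, while the arm keeps its last pose, push and grip.
It also fails if it takes over 51 s, if anything falls off the work surface, if the arm or the gripper's body presses on something with over 40 N, if the wrist force passes 120 N, or if a joint passes its speed limit or range.

### The arm

A 7-joint arm with a two-finger parallel gripper is mounted at the origin on the work surface. World frame = base frame: x ahead of the robot, y to its left, z up, the work surface at z = 0. Lengths are in mm, angles in rad, forces in N, time in s.
With the tool pointing down it reaches from about 400 to 925 mm from the base axis. Payload 5.6 kg.
Tool frame: the origin (TCP) lies at the very end of the fingers, on their centre line; the grasp point (between the pads) lies 19 mm behind it; z points along the fingers, y is the line along which they close (so a half turn about z gives the same grasp; the last joint's range is limited). The gripper opens to 85 mm and grips with 20 to 120 N. Pads are 22 mm wide; open, the fingers measure 114 mm over their backs; the gripper's body (76 mm by 85 mm) begins 54 mm behind the grasp point. The pads swing forward as they close: fully open they stand 13 mm farther back than shut.
Start: joints at [1.274, 0.468, -0.012, 1.603, 0.006, 1.071, -0.056], TCP at [163.162, -629.195, 231.29] pointing down, gripper open.
Joint ranges: [-2.53, 2.53], [-0.31, 2.02], [-1.57, 1.55], [0.28, 2.44], [-1.29, 4.43], [0.15, 1.84], [-2.92, 2.92]. Speed limits (rad/s): [2.57, 2.57, 3.14, 3.14, 3.14, 3.14, 3.14].

### API

Orientations are given as a unit quaternion [w, x, y, z].
In Python, from workcell import r, eoat, snapshot gives the robot as it stands. The module is installed in compiled form; this text tells all that it offers. Calls block until the motion is done:
- r.move_ptp(position, orientation): joint-space move of the TCP to a pose.
- r.line_to(position, frame=None, vel=150): straight line of the TCP; frame=None keeps the orientation; vel is the mean speed in mm/s.
- r.set_joints(angles): joint-space move.
- eoat.gripper_open() and eoat.grasp(): open the fingers fully, or close them until they stop; the grip force is fixed at half the most.
- r.wait(seconds).
- r.solve_ik(position, orientation): joint angles nearest the present ones, or None.
- snapshot(name): name is "side" or "top"; returns a dict with "img" (480x640x3 uint8, blue, green, red), "depth" (480x640 float32, mm along the optical axis (not along the pixel's ray), 0 where there is no reading), "fx", "fy", "cx", "cy" (pixels), "rvec" (rotation vector, rad) and "tvec" (3), from world to camera coordinates, as OpenCV has them. Camera axes: x right, y down, z forward; pixel columns grow to the right and rows downward; lengths in mm; the calibration is good to about 2 mm. A picture is of the moment at which its call begins.
A pose or a line that the arm cannot do raises r.PlanningError and nothing moves.
- r.sign_off(): hands the job in; it is judged then, once.
Readings, each from a call of its own:
- r.get_t(): time.
- r.get_joints(): joint angles.
- r.get_dq(): joint speeds.
- r.get_effort(): joint torques, N m.
- r.get_position(): TCP position.
- r.get_ee_rot(): TCP orientation.
- r.get_force(): force on the tool from outside, world axes, zero at the start.
- r.get_ft_torque(): the same for the moment, N m.
- r.get_finger_gap(): finger opening in mm.
- r.get_grip_force(): force on a finger pad.
Only numpy, scipy, OpenCV 4.12 (cv2) and the standard library are available. Lean on these libraries where they do the work, as an engineer would, in place of code of your own. Each camera call takes 0.05 s, during which the arm holds its last target. There are 200 camera calls.

## Working session

There is one attempt and no reset: what is moved stays moved. The work goes in short steps, each a Python script; the robot and the scene stay as the last script left them, time stands still between calls to the robot, and variables do not carry over. Pictures are saved under pics/ and viewed, at most 10 in all, crops included, and the job is handed in when it is done.

```bash
mkdir -p pics; ls; cat > h.py <<'E'
import numpy as np, cv2
from workcell import r, eoat, snapshot
def cloud(s):
    v,u=np.mgrid[0:480,0:640]; d=s["depth"].astype(float)
    c=np.stack([(u-s["cx"])/s["fx"]*d,(v-s["cy"])/s["fy"]*d,d],-1)
    R=cv2.Rodrigues(np.array(s["rvec"],float))[0]
    P=(c-np.array(s["tvec"],float).ravel())@R   # R^T (c-t)
    P[d<=0]=np.nan
    return P
E
python3 - <<'E'
from h import *
for n in("top","side"):
    s=snapshot(n); cv2.imwrite(f"pics/{n}0.png",s["img"]); np.savez(f"{n}0.npz",**s)
    print(n,s["fx"],s["fy"],s["cx"],s["cy"],s["rvec"],s["tvec"])
print(r.get_t(),r.get_position(),r.get_ee_rot(),r.get_finger_gap())
E
```

```text
pics
top 526.0564934476619 526.0564934476619 318.8609768632513 243.57826870949563 [ 2.16844389 -2.13813196  0.19310427] [-23.99787758 606.69920228 978.69736288]
side 521.0867726107773 521.0867726107773 319.0536847847605 233.45423991595806 [ 0.52523768 -2.53791487  1.45062965] [539.82450072 200.37526439 814.6873291 ]
0.1 [ 162.99797287 -628.71209189  230.41901085] [-8.01104853e-04  9.91962722e-01  1.26527811e-01 -1.70194807e-04] 85.48490543604649
```

View pics/top0.png

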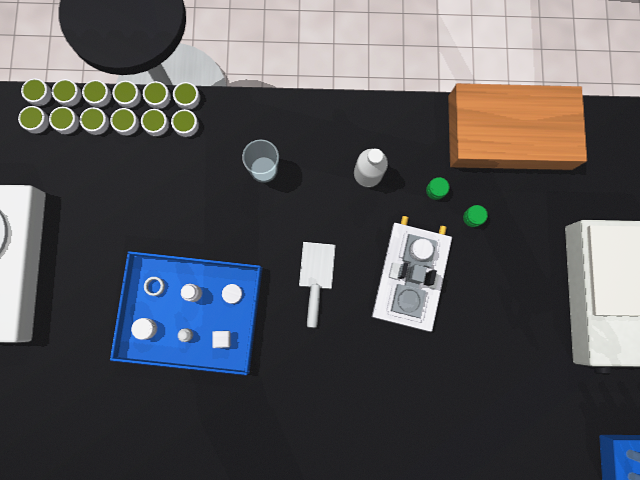

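View pics/side0.png

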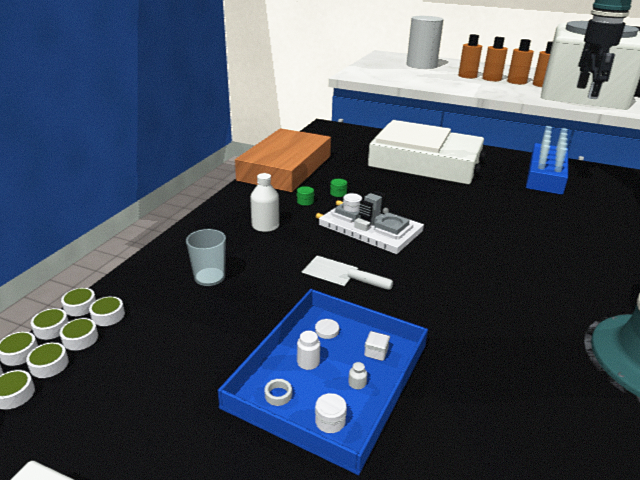

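Top view: the crate holds the ring (153,286), jar (190,292), flat lid (232,294), weight (185,335), square tin (221,340) and a wide round low part (143,328). The dock is at about (412,277), with the docked tin at (423,250) and the empty nest at (408,300). Round, tin-like candidates are (143,328), the lid at (232,294), and the green ones at (438,188) and (476,215), which are excluded by colour. I'll check heights and diameters and enlarge a crop.

```bash
cat > m.py <<'E'
from h import *
s=dict(np.load("top0.npz")); P=cloud(s); s2=dict(np.load("side0.npz")); P2=cloud(s2)
def blob(P,u,v,w,zlo,zhi,img=None):
    Q=P[v-w:v+w+1,u-w:u+w+1].reshape(-1,3); Q=Q[(Q[:,2]>zlo)&(Q[:,2]<zhi)]
    if len(Q)<5: return None
    (c,sz,a)=cv2.minAreaRect(Q[:,:2].astype(np.float32)); cc,rad=cv2.minEnclosingCircle(Q[:,:2].astype(np.float32))
    return len(Q),np.round(Q.mean(0),1),np.round(np.median(Q[:,2]),1),np.round(cc,1),round(2*rad,1),np.round(c,1),np.round(sz,1),round(a,1)
for n,u,v in(("cand",143,328),("lid",232,294),("jar",190,292),("wt",185,335),("sq",221,340),("ring",153,286)):
    z=P[v-4:v+5,u-4:u+5,2]; zz=np.nanmedian(z); print(n,"z",zz,blob(P,u,v,22,zz-5,zz+5))
print("docked",np.nanmedian(P[248:253,420:426,2]),blob(P,423,250,20,52,70))
for z in((70,90),): print("tower",blob(P,418,274,30,*z))
print("catch?",blob(P,418,274,30,66,90))
print("dock deck",blob(P,412,277,70,10,26)); print("blocks",blob(P,412,277,60,30,40))
print("bench z",np.nanmedian(P[400:440,300:400,2]))
a=cv2.resize(s["img"][240:385,100:270],None,fx=3.4,fy=3.4,interpolation=cv2.INTER_CUBIC)
b=cv2.resize(s["img"][205:345,360:465],None,fx=2,fy=2)
a=cv2.resize(a,(560,478)); b=cv2.resize(s["img"][205:345,360:465],None,fx=2.2,fy=2.2,interpolation=cv2.INTER_CUBIC)
o=np.zeros((478,560+b.shape[1],3),np.uint8); o[:,:560]=a; o[:b.shape[0],560:]=b; cv2.imwrite("pics/crop1.png",o); print(o.shape)
E
python3 m.py
```

```text
cand z 37.937894689572225 (352, array([440.1, 319.9,  37.5]), np.float64(37.5), array([452.8, 334.6]), 77.0, array([455.6, 328.1]), array([73.8, 39.1]), 26.9)
lid z 15.124343451034841 (314, array([510.1, 156. ,  14.9]), np.float64(15.0), array([519.2, 157.3]), 101.0, array([518.1, 155.6]), array([89.9, 62.8]), 18.8)
jar z 56.57146348274571 (146, array([509.8, 232.1,  56.7]), np.float64(56.6), array([509.7, 232. ]), 25.6, array([509.7, 232. ]), array([24.6, 24.3]), 62.0)
wt z 38.027317543612696 (60, array([428.6, 242. ,  39.8]), np.float64(39.9), array([429.1, 241.4]), 18.5, array([428.6, 242.7]), array([15.5, 15.7]), 50.0)
sq z 33.01003220958124 (282, array([421.6, 171.3,  32.9]), np.float64(33.0), array([421.7, 171.8]), 42.6, array([421.4, 171.4]), array([30.3, 31.4]), 0.8)
ring z 5.627671169816516 (1831, array([522.6, 312.1,   5.2]), np.float64(5.2), array([522.8, 311. ]), 123.3, array([523.2, 311.9]), array([88.1, 90.7]), 0.9)
docked 61.64116855601183 (358, array([ 597. , -213.1,   60.2]), np.float64(60.4), array([ 584.6, -207.5]), 71.3, array([ 586.4, -205.8]), array([54.5, 64.5]), 81.6)
tower (368, array([ 549.1, -202.7,   76.6]), np.float64(76.8), array([ 548.8, -203.1]), 69.3, array([ 549.6, -202.8]), array([64.9, 30.2]), 78.1)
catch? (397, array([ 549. , -202.1,   75.9]), np.float64(76.6), array([ 548.8, -202.9]), 69.6, array([ 549.7, -202.9]), array([65.7, 30.4]), 76.2)
dock deck (3368, array([ 549.7, -201.2,   18.5]), np.float64(18.2), array([ 579. , -220.8]), 294.7, array([ 580.3, -218. ]), array([156.8, 283.8]), 64.0)
blocks (1184, array([ 546.9, -200.9,   35.1]), np.float64(35.2), array([ 574.5, -240.6]), 249.6, array([ 583.8, -223.5]), array([102.2, 243.4]), 61.5)
bench z -0.19880283176856375
(478, 791, 3)
```

View pics/crop1.png

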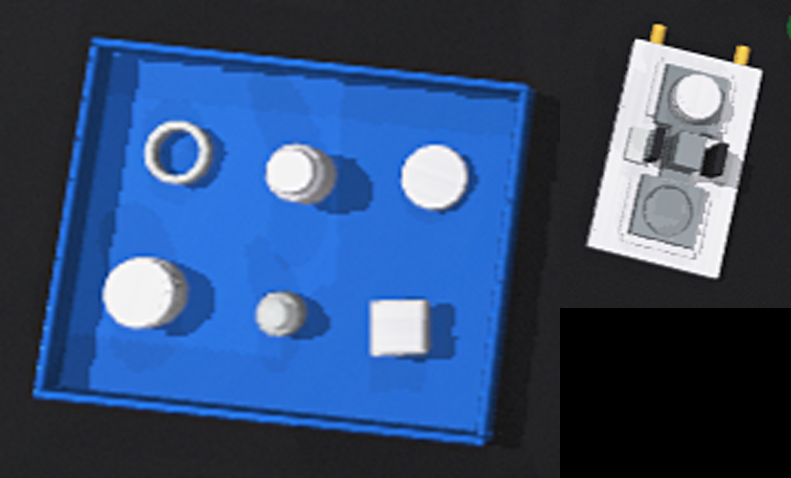

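The crop confirms it: the part at (143,328) is a plain round disc with its top at z 37.5 (5 + 32) and about 39 mm wide, so it is the tin. The lid at (232,294) is only 10 mm high and the jar is stepped and 52 mm high. Next I'll refine poses using connected regions from both cameras.

```bash
cat >> h.py <<'E'
def region(P,u,v,zlo,zhi,xyc=None,rad=None):
    m=((P[...,2]>zlo)&(P[...,2]<zhi))
    if xyc is not None: m&=np.hypot(P[...,0]-xyc[0],P[...,1]-xyc[1])<rad
    if u is not None:
        n,l=cv2.connectedComponents(m.astype(np.uint8),connectivity=4); m=l==l[v,u]
    Q=P[m]; return Q
def circ(Q):
    h=cv2.convexHull(Q[:,:2].astype(np.float32))[:,0].astype(float)
    A=np.c_[2*h,np.ones(len(h))]; x=np.linalg.lstsq(A,(h**2).sum(1),rcond=None)[0]
    return np.round(x[:2],1),round(2*np.sqrt(x[2]+x[:2]@x[:2]),1),Q.mean(0).round(1),len(Q)
def rect(Q):
    c,s,a=cv2.minAreaRect(Q[:,:2].astype(np.float32)); return np.round(c,1),np.round(s,1),round(a,2),len(Q)
E
python3 - <<'E'
from h import *
P=cloud(np.load("top0.npz")); P2=cloud(np.load("side0.npz"))
for n,p in(("top",P),("side",P2)):
    print(n)
    print("tin",circ(region(p,None,0,34.5,41,(440,320),28)))
    print("docked",circ(region(p,None,0,57,64,(600,-214),24)))
    print("tower+catch",rect(region(p,None,0,71,82,(549.5,-203),42)))
    print("tower",rect(region(p,None,0,76,82,(549.5,-203),42)))
    b=region(p,None,0,33.5,38,(549.5,-203),85);print("blocks",rect(b),b.mean(0).round(1))
    print("dock",rect(region(p,None,0,13,30,(549.5,-203),112)))
    print("crate",rect(region(p,None,0,30,40,(470,240),190)))
    for uv in((-51),):
        pass
d=np.load("top0.npz")["img"]; g=cv2.cvtColor(d,cv2.COLOR_BGR2GRAY)
print("spat z/bottle",[np.round(P[v,u],0).tolist() for u,v in((318,260),(313,310),(403,221),(442,230),(398,270),(432,278),(375,160),(439,188),(476,216))])
E
```

```text
top
tin (array([440. , 320.4]), np.float64(38.9), array([440.2, 320.2,  37.7]), 317)
docked (array([ 599. , -214.6]), np.float64(38.7), array([ 598.7, -214.6,   60.5]), 312)
tower+catch (array([ 549.7, -202.8]), array([65., 30.]), 78.05, 363)
tower (array([ 549.7, -202.7]), array([64., 29.]), 74.9, 237)
blocks (array([ 549.8, -203. ]), array([ 94.2, 156.6]), 77.38, 770) [ 544.7 -199.2   35.7]
dock (array([ 553.3, -204.1]), array([120.8, 203.7]), 76.68, 3774)
crate (array([472.3, 238.7]), array([261.2, 210.2]), 84.62, 2069)
side
tin (array([435.8, 319.6]), np.float64(39.1), array([435.6, 320.9,  36.8]), 565)
docked (array([ 595.7, -214.7]), np.float64(38.5), array([ 595.4, -212.8,   59.9]), 122)
tower+catch (array([ 546.1, -204.5]), array([68.6, 32.2]), 74.93, 211)
tower (array([ 545.4, -200.1]), array([58.3, 29.5]), 78.15, 76)
blocks (array([ 543.7, -203.8]), array([ 91.4, 157.5]), 63.49, 409) [ 534.4 -192.4   35.3]
dock (array([ 550.5, -205.1]), array([126.7, 206.8]), 76.63, 1579)
crate (array([468.5, 236.4]), array([264.2, 210.9]), 84.69, 3656)
spat z/bottle [[580.0, -15.0, 3.0], [479.0, -6.0, 20.0], [661.0, -187.0, 14.0], [644.0, -266.0, 14.0], [559.0, -172.0, 35.0], [540.0, -229.0, 75.0], [754.0, -116.0, 121.0], [728.0, -258.0, 29.0], [670.0, -331.0, 34.0]]
```

```bash
cat >> h.py <<'E'
def q(closing_deg,flip=0):
    a=np.radians(closing_deg+90+180*flip)/2; return [0.,float(np.cos(a)),float(np.sin(a)),0.]
E
python3 - <<'E'
from h import *
for n,p,c in(("tin",(438.5,320,180),-5.4),("tinlow",(438.5,320,15),-5.4),("nest",(498,-191,150),76.7),("nestlow",(498,-191,38),76.7),("carrier",(548,-203,170),76.7)):
    for f in(0,1):
        j=r.solve_ik(list(p),q(c,f)); print(n,f,None if j is None else np.round(j,2))
E
```

```text
tin 0 [ 0.13  0.63 -1.1   1.86  0.65  1.06 -1.33]
tin 1 [ 0.22  0.8  -1.32  1.86  0.84  1.19  1.66]
tinlow 0 [-0.2   0.72 -0.63  1.96  0.66  0.68 -1.35]
tinlow 1 [ 0.2   1.22 -1.34  1.94  1.31  1.24  1.39]
nest 0 [ 0.84  0.48 -0.68  1.92  0.39  0.87  1.31]
nest 1 [ 0.47  0.39 -0.2   1.95  0.1   0.81 -1.59]
nestlow 0 [ 0.75  0.64 -0.57  1.98  0.54  0.67  1.18]
nestlow 1 [ 0.4   0.56 -0.12  2.    0.12  0.58 -1.6 ]
carrier 0 [ 0.81  0.53 -0.67  1.79  0.39  0.96  1.31]
carrier 1 [ 0.44  0.44 -0.18  1.81  0.1   0.9  -1.59]
```

```bash
cat > g.py <<'E'
from h import *
o=q(-5.4,0)
r.move_ptp([438.8,320,150],o); print(r.get_t(),np.round(r.get_position(),1))
r.line_to([438.8,320,60],vel=150); f0=np.array(r.get_force())
r.line_to([438.8,320,15],vel=60); print("dF",np.round(np.array(r.get_force())-f0,1))
eoat.grasp(); print("gap",r.get_finger_gap(),"grip",r.get_grip_force(),r.get_force(),np.round(r.get_position(),1))
r.line_to([438.8,320,150],vel=150); r.wait(.1); print(r.get_finger_gap(),r.get_t())
r.move_ptp([498,-191,150],q(76.7,1)); r.wait(.3); print(np.round(r.get_position(),1),r.get_ee_rot(),r.get_finger_gap(),r.get_t())
for n in("top","side"):
    s=snapshot(n); np.savez(f"{n}1.npz",**s); cv2.imwrite(f"pics/{n}1.png",s["img"])
E
python3 g.py; python3 -c "
import cv2,numpy as np
a=cv2.imread('pics/top1.png')[180:360,330:490];b=cv2.imread('pics/side1.png')[60:300,290:450]
a=cv2.resize(a,(400,450));b=cv2.resize(b,(400,600));o=np.zeros((600,800,3),np.uint8);o[:450,:400]=a;o[:,400:]=b;cv2.imwrite('pics/c2.png',o)"
```

```text
3.5583 [439.4 319.3 149.9]
dF [ 0.6 -0.4 -0.9]
gap 36.35208255081671 grip 60.03360629081726 [-0.75237709 -1.467916    5.34061702] [439.1 320.3  15.6]
36.930618234440004 6.8667
[ 498.2 -190.4  150. ] [-7.07329590e-05  9.93335773e-01 -1.15256400e-01 -6.45555235e-06] 37.451005400675 9.0333
```

View pics/c2.png

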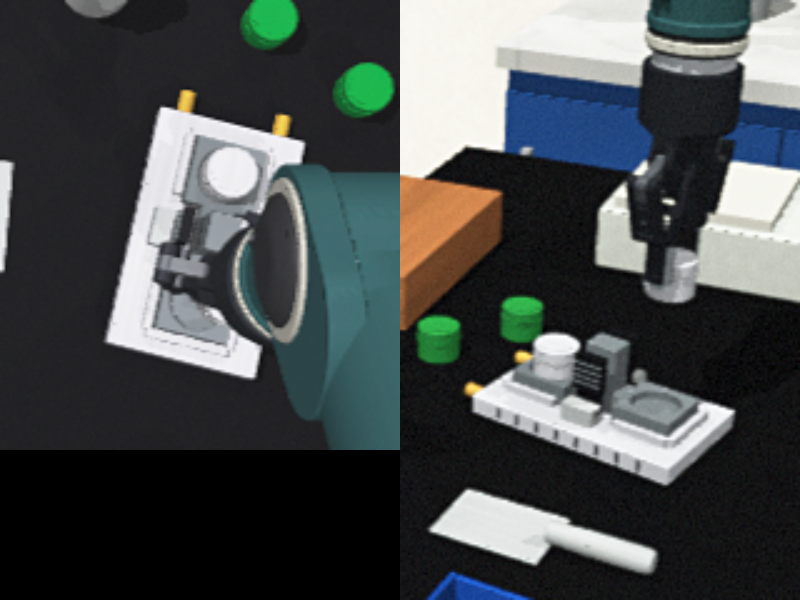

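```bash
cat > t.py <<'E'
from h import *
from scipy.optimize import least_squares
def fit(Q,c0):
    f=lambda p:np.hypot(Q[:,0]-p[0],Q[:,1]-p[1])-20
    s=least_squares(f,c0,loss="soft_l1",f_scale=.7); return s.x.round(1),round(float(np.std(s.fun)),2),len(Q)
d=np.load("side1.npz");P=cloud(d);im=d["img"].astype(int)
br=im.min(-1)>70
def sel(c,zlo,zhi,R=26): return br&(np.hypot(P[...,0]-c[0],P[...,1]-c[1])<R)&(P[...,2]>zlo)&(P[...,2]<zhi)
m=sel((496,-191),125,200); Q=P[m]; print("held z pct",np.percentile(Q[:,2],[1,5,50,95,99]).round(1),len(Q))
z0=np.percentile(Q[:,2],2)
for lo,hi in((z0+2,z0+12),(z0+2,z0+20)):
    print("held",fit(P[sel((496,-191),lo,hi)],(496,-191)))
for lo,hi in((40,56),(45,57)): print("docked",fit(P[sel((596,-214),lo,hi)],(596,-214)))
print("tower mean side top",P[(P[...,2]>75)&(P[...,2]<83)&(np.hypot(P[...,0]-547,P[...,1]+203)<40)].mean(0))
b=region(P,None,0,33.5,38,(546,-203),80)
# empty-nest block: rect of points near it
e=b[(b[:,:2]-[546,-203])@[.973,-.23]<-15]; print("block",rect(e),"top", end=" ")
Pt=cloud(np.load("top0.npz"));b=region(Pt,None,0,33.5,38,(549.5,-203),80); e=b[((b[:,:2]-[549.5,-203])@[.973,-.23]<-22)]; print(rect(e))
E
python3 t.py
```

```text
held z pct [140.2 141.2 160.1 180.7 188.4] 288
held (array([ 496.2, -189.7]), 1.79, 74)
held (array([ 496.3, -189.2]), 1.93, 121)
docked (array([ 595.9, -216.8]), 1.42, 107)
docked (array([ 595.8, -216.8]), 1.49, 79)
tower mean side top [ 545.02496527 -203.73873949   76.85657707]
block (array([ 499.1, -197.6]), array([67.7, 63.7]), 76.33, 225) top (array([ 500.8, -191.4]), array([56.3, 55.8]), 76.61, 332)
```

```bash
cat > v.py <<'E'
from h import *
r.line_to([498.6,-191.8,53],vel=120); r.wait(.2); print(np.round(r.get_position(),1),r.get_finger_gap(),r.get_t(),r.get_force())
s=snapshot("side"); np.savez("side2.npz",**s); t=snapshot("top"); np.savez("top2.npz",**t)
c=cv2.resize(s["img"][165:255,310:430],None,fx=6,fy=6,interpolation=cv2.INTER_CUBIC)
R=np.array(s["rvec"]);T=np.array(s["tvec"]);K=np.array([[s["fx"],0,s["cx"]],[0,s["fy"],s["cy"]],[0,0,1.]])
print("cam",-cv2.Rodrigues(R)[0].T@T)
cv2.imwrite("pics/c3raw.png",c)
def dr(x,y,z,rad,col):
    a=np.linspace(0,2*np.pi,90); p=cv2.projectPoints(np.c_[x+rad*np.cos(a),y+rad*np.sin(a),0*a+z],R,T,K,None)[0][:,0]
    cv2.polylines(c,[np.round(((p-[310,165])+.5)*6*8).astype(np.int32)],True,col,1,cv2.LINE_AA,3)
p=r.get_position(); b=(-2,0)
dr(p[0]+b[0],p[1]+b[1],p[2]-10,20,(0,0,255))          # held tin bottom
dr(498.4+b[0],-191.1+b[1],36,22,(0,255,0))            # nest rim, hypothesis
dr(597.6+b[0],-214.5+b[1],60,20,(255,255,0))          # docked tin top
cv2.imwrite("pics/c3.png",c)
E
python3 v.py
```

```text
[ 499.1 -192.1   53.7] 37.295248013128116 10.2917 [ 0.13851706 -0.06652758  0.10500212]
cam [283.25685782 764.36763293 575.13811958]
```

View pics/c3.png

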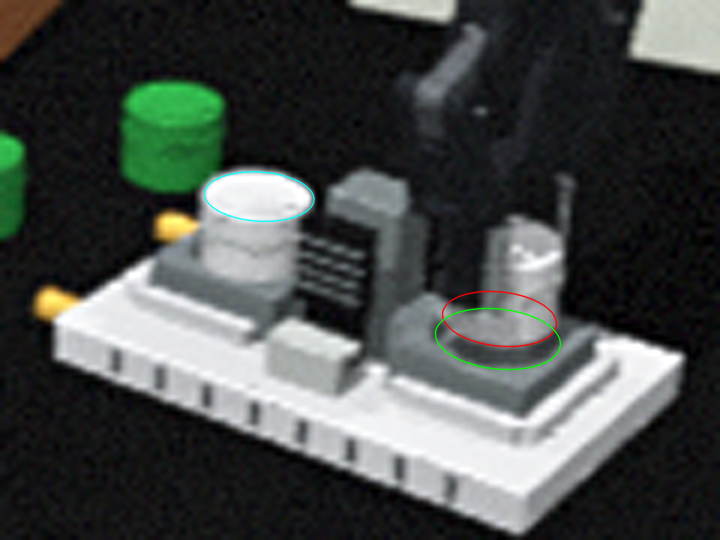

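```bash
cat > p.py <<'E'
from h import *
s=np.load("side2.npz"); g=cv2.cvtColor(s["img"],cv2.COLOR_BGR2GRAY)
R,T=s["rvec"],s["tvec"];K=np.array([[s["fx"],0,s["cx"]],[0,s["fy"],s["cy"]],[0,0,1.]])
pr=lambda p:cv2.projectPoints(np.array(p,float).reshape(-1,3),R,T,K,None)[0][:,0]
o=pr([[499,-192,45],[509,-192,45],[499,-182,45],[499,-192,55]]); print("px/10mm x,y,z",(o[1:]-o[0]).round(2))
def hull(x,y,z):
    a=np.linspace(0,2*np.pi,72); return cv2.convexHull(pr(np.r_[np.c_[x+20*np.cos(a),y+20*np.sin(a),0*a+z],np.c_[x+20*np.cos(a),y+20*np.sin(a),0*a+z+32]]).astype(np.float32))[:,0]
for n,(x,y,z) in(("docked",(597.6,-214.5,28)),("held",(499.1,-192.1,43.7))):
    h=hull(x,y,z); print(n,"hull u",h[:,0].min().round(1),h[:,0].max().round(1),"v",h[:,1].min().round(1),h[:,1].max().round(1))
print("docked rows, u 338..366");
for v in range(196,212,3): print(v,g[v,338:367])
print("held rows, u 380..412")
for v in range(192,232,2): print(v,g[v,376:414])
c=cv2.resize(s["img"][185:240,365:425],None,fx=10,fy=10,interpolation=cv2.INTER_CUBIC); c=np.clip(c.astype(float)*1.6,0,255).astype(np.uint8)
cv2.polylines(c,[np.round((hull(499.1,-192.1,43.7)-[365,185]+.5)*10).astype(np.int32)],True,(0,0,255),1)
a=np.linspace(0,2*np.pi,72)
for z,rr,col in((36,22,(0,255,0)),):
    cv2.polylines(c,[np.round((pr(np.c_[498.4+rr*np.cos(a),-191.1+rr*np.sin(a),0*a+z])-[365,185]+.5)*10).astype(np.int32)],True,col,1)
cv2.imwrite("pics/c4.png",c)
E
python3 p.py
```

```text
px/10mm x,y,z [[-4.56 -0.97]
 [-1.29  2.09]
 [ 0.46 -4.15]]
docked hull u 342.0 360.9 v 192.9 214.1
held hull u 382.2 402.8 v 199.4 221.8
docked rows, u 338..366
196 [ 76  81  78  64  45 100 218 255 250 245 243 242 241 242 245 245 245 244
 247 246 250 254 233 110  17  15  52 123 157]
199 [ 22  12   7  10  18  97 191 239 242 234 235 242 240 235 232 230 231 229
 229 219 198 218 222 155  39  13  75 118 112]
202 [224 227 229 225 213 186 188 180 180 185 193 198 202 201 194 194 193 186
 167 144 148 106  32  10  14  18  29  25  16]
205 [105 131 137 133 105 124 157 166 178 166 162 178 186 189 184 182 178 180
 161 140 131  99  34  58  97 106  74  47  42]
208 [140 141 139 140 128 148 184 198 200 201 196 200 201 195 191 185 185 182
 177 164 131  80  32  36  63  98 101  60  40]
211 [ 95 106 102 105 107 111 118 133 141 147 166 176 181 178 185 194 178 162
 153 142 130  97  42  44  39  59  96  92  69]
held rows, u 380..412
192 [26 26 26 24 21 22 28 17 27 28 23 26 20 22 22 23 34 39 35 32 20 15 23 21
 19 29 20 13 17 21 20 25 20 15 19 14 19 19]
194 [36 29 23 17 20 21 27 28 24 18 25 24 26 29 25 26 34 3
[... 2243 characters left out ...]
67  52  55  61 108 150 147 124  85  77 198 255 248
 248 255]
224 [104 102 108 109 106 116 121 130 134 134 103  74  65  58  67  64  66  73
  69  78  79  77  68  63  69  96 131 130 102  76  70  71  91 174 232 234
 220 228]
226 [103 103 104 101 104 105 104 107 108 109 128 146 153 154 145 128 123 133
 129 126 131 136 144 151 141 129 100  70  64  79 118 202 243 244 223 167
 142 209]
228 [244 230 196 167 142 112 100  97 104 103 102 103 107 109 111 114 125 137
 147 143 147 143 141 108  77  70  72  76 136 213 245 243 216 161 137 154
 207 236]
230 [187 191 208 229 238 239 245 234 191 142 124 111 101 100 100 101 106 106
 105 105 106  95  72  75  70 100 169 230 244 228 179 140 140 158 202 237
 236 234]
```

View pics/c4.png

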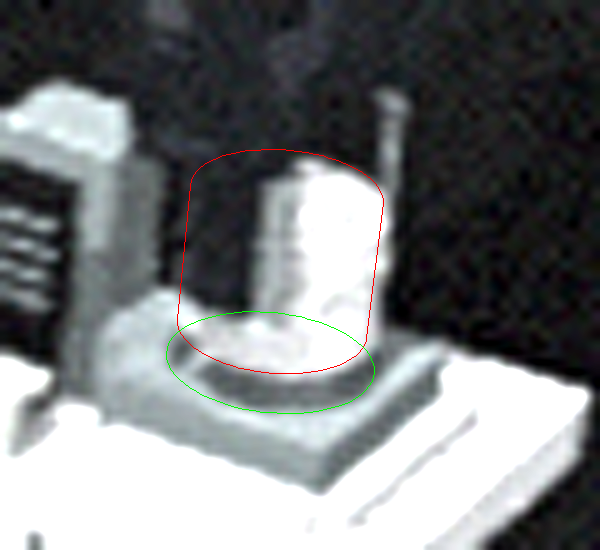

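Both tins show the same +0.65 px lateral offset from prediction, so the held tin is centred in the hand and well placed along the carrier's x. Only y remains to check, using vertical edges.

```bash
cat > y.py <<'E'
exec(open("p.py").read().split("for n,(x,y,z)")[0].replace('print("px','0 and print("px'))
from scipy.optimize import least_squares
# sub-pixel edge of docked top disc (upper arc) and held tin's lower arc
def edge(u,v0,v1,sgn):
    c=cv2.GaussianBlur(g,(3,3),0)[v0:v1,u].astype(float); d=sgn*np.diff(c); i=int(d.argmax()); 
    k=d[max(i-1,0):i+2]; return v0+i+.5+ (np.arange(len(k))-(1 if i>0 else 0))@k/k.sum()
for n,h,us,w,sg,top in(("docked",hull(597.6,-214.5,28),range(346,359,2),(188,198),1,1),("held",hull(499.1,-192.1,43.1),range(393,400),(217,227),-1,0)):
    hh=np.array(h); out=[]
    for u in us:
        v=[]
        for a,b in zip(hh,np.roll(hh,-1,0)):
            if (a[0]-u)*(b[0]-u)<=0 and a[0]!=b[0]: v.append(a[1]+(u-a[0])/(b[0]-a[0])*(b[1]-a[1]))
        p=min(v) if top else max(v); out.append((u,round(float(edge(u,*w,sg)-p),2)))
    print(n,"meas-pred v",out)
E
python3 y.py
```

```text
docked meas-pred v [(346, 0.05), (348, 0.17), (350, -0.25), (352, -0.27), (354, 0.06), (356, -0.23), (358, -0.02)]
held meas-pred v [(393, 0.35), (394, 0.38), (395, 0.37), (396, 0.4), (397, 0.08), (398, 0.23), (399, 0.45)]
```

```bash
cat > d.py <<'E'
from h import *
x,y=498.4,-191.9; f0=np.array(r.get_force())
for z in(46,43,41,39.5,38.5):
    r.line_to([x,y,z],vel=40); p=r.get_position(); f=np.array(r.get_force())-f0
    print(z,np.round(p,1),np.round(f,1),round(r.get_t(),2))
    if np.abs(f).max()>6: break
s=snapshot("side"); np.savez("side3.npz",**s)
E
python3 d.py
```

```text
46 [ 498.1 -191.8   45.6] [-0.3  0.2  0.1] 10.72
43 [ 498.2 -191.8   42.8] [0.3 0.4 1.2] 10.97
41 [ 498.3 -191.9   40.9] [-0.3 -1.   0.8] 11.22
39.5 [ 498.3 -191.9   39.4] [ 0.4 -0.4 -0.1] 11.47
38.5 [ 498.6 -191.9   38.6] [ 0.5 -0.9  0.4] 11.72
```

The tin went 8 mm below the rim height without contact, so it is in the nest. I'll release, retreat and look.

```bash
cat > rel.py <<'E'
from h import *
r.line_to([498.4,-191.9,38.0],vel=20); print(r.get_force())
eoat.gripper_open(); print("gap",r.get_finger_gap(),r.get_force())
r.line_to([498.4,-191.9,150],vel=150); p=r.get_position()
r.move_ptp([480,-20,230],q(76.7,1)); r.wait(.1)
S={}
for n in("top","side"):
    s=snapshot(n); S[n]=s; np.savez(f"{n}4.npz",**s)
    P=cloud(s); b=np.array([0,0]) if n=="top" else np.array([-3.8,0])
    for nm,c in(("docked",(599,-214.6)),("placed",(500.3,-191.2))): print(n,nm,circ(region(P,None,0,56,65,np.array(c)+b,25)))
    print(n,"tower",rect(region(P,None,0,71,82,(549.5+b[0],-203),42)))
print(r.get_t())
a=cv2.resize(S["top"]["img"][205:345,360:465],(400,533),interpolation=cv2.INTER_CUBIC); c=cv2.resize(S["side"]["img"][165:285,310:410],(400,480),interpolation=cv2.INTER_CUBIC)
o=np.zeros((533,800,3),np.uint8); o[:,:400]=a; o[:480,400:]=c; cv2.imwrite("pics/c5.png",o)
E
python3 rel.py
```

```text
[-1.98452716  0.17579076  5.56906603]
gap 85.75368111283576 [ 0.23494461 -1.05051862 -0.2838119 ]
top docked (array([ 599.1, -214.8]), np.float64(39.1), array([ 598.8, -214.2,   60.3]), 322)
top placed (array([ 498.9, -190. ]), np.float64(39.0), array([ 499. , -189.7,   60.4]), 334)
top tower (array([ 549.7, -202.9]), array([64.6, 30.3]), 78.35, 363)
side docked (array([ 595.3, -214.1]), np.float64(39.8), array([ 595. , -211.6,   59.7]), 134)
side placed (array([ 495.3, -190.3]), np.float64(39.5), array([ 494.8, -188.1,   59.7]), 151)
side tower (array([ 545.6, -203.8]), array([68. , 31.4]), 77.13, 203)
14.4333
```

View pics/c5.png

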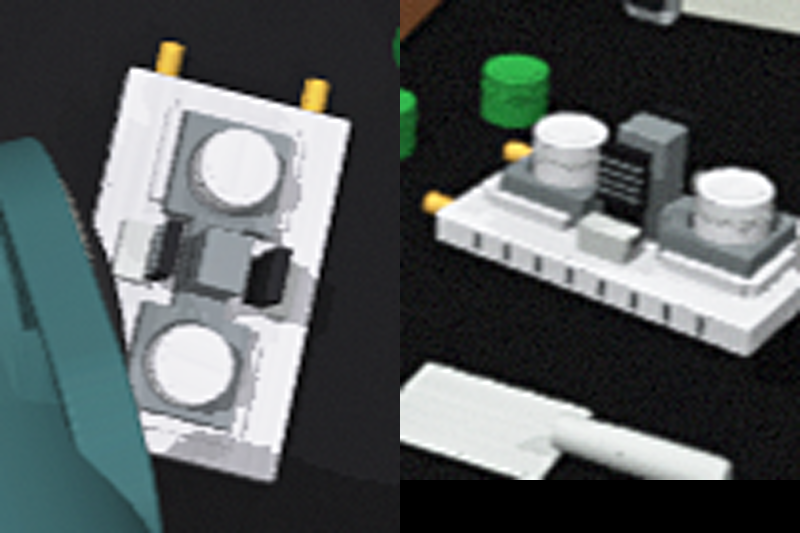

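The picture shows both tins upright in their nests, tops level at z about 60.4. The placed tin at a known TCP shows the top camera reads (+0.4, +1.9), so the carrier centre is about (549.2, -204.6). Next I'll pinch the catches.

```bash
cat > pin.py <<'E'
from h import *
o=q(76.7,1); x,y=549.2,-204.6
r.move_ptp([x,y,150],o); r.wait(.1); f0=np.array(r.get_force())
r.line_to([x,y,90],vel=150)
r.line_to([x,y,42],vel=50); f=np.array(r.get_force())-f0; print(np.round(r.get_position(),1),np.round(f,1))
if np.abs(f).max()<8:
    eoat.grasp(); r.wait(.3)
    print("gap",r.get_finger_gap(),"grip",r.get_grip_force(),"F",np.round(np.array(r.get_force())-f0,1),"M",np.round(r.get_ft_torque(),2),np.round(r.get_position(),1))
print(r.get_t())
E
python3 pin.py
```

```text
[ 549.5 -204.6   42.3] [-2.  -0.7  0.6]
gap 43.73853597729982 grip 60.957040786743164 F [-5.1 -0.1 16.8] M [ 0.1   1.07 -0.02] [ 549.9 -205.2   44.5]
17.8333
```

```bash
cat > lift.py <<'E'
from h import *
x,y=549.5,-204.8
for z,v in((47,15),(52,20),(60,25),(80,40)):
    r.line_to([x,y,z],vel=v); print(z,np.round(r.get_position(),1),"F",np.round(r.get_force(),1),"gap",round(r.get_finger_gap(),1),round(r.get_t(),2))
    if np.abs(r.get_force()).max()>25: print("STOP"); break
else:
    r.line_to([x,y,164.5],vel=60); r.wait(.5)
    print(np.round(r.get_position(),1),np.round(r.get_force(),1),np.round(r.get_ft_torque(),2),r.get_grip_force(),r.get_finger_gap(),r.get_ee_rot(),r.get_t())
t=snapshot("top");s=snapshot("side"); np.savez("side5.npz",**s)
a=cv2.resize(t["img"][190:360,350:490],(400,486)); c=cv2.resize(s["img"][60:280,290:450],(400,550)); o2=np.zeros((550,800,3),np.uint8); o2[:486,:400]=a;o2[:,400:]=c; cv2.imwrite("pics/c6.png",o2)
E
python3 lift.py
```

```text
47 [ 549.  -204.7   46.4] F [-0.2 -0.2 -4.9] gap 43.4 18.32
52 [ 549.6 -204.8   52.1] F [ 0.5  0.4 -4.4] gap 43.0 18.72
60 [ 549.6 -204.9   60.2] F [ 0.5 -0.2 -3.9] gap 43.1 19.18
80 [ 549.4 -204.9   80.1] F [-1.  -0.  -3.5] gap 42.9 19.83
[ 549.5 -204.8  164.5] [-0.7 -0.3 -3.9] [-0.01 -0.04  0.02] 61.52858018875122 43.15271575530087 [ 9.00841157e-06  9.93273112e-01 -1.15795186e-01 -4.79600230e-06] 21.8917
```

View pics/c6.png

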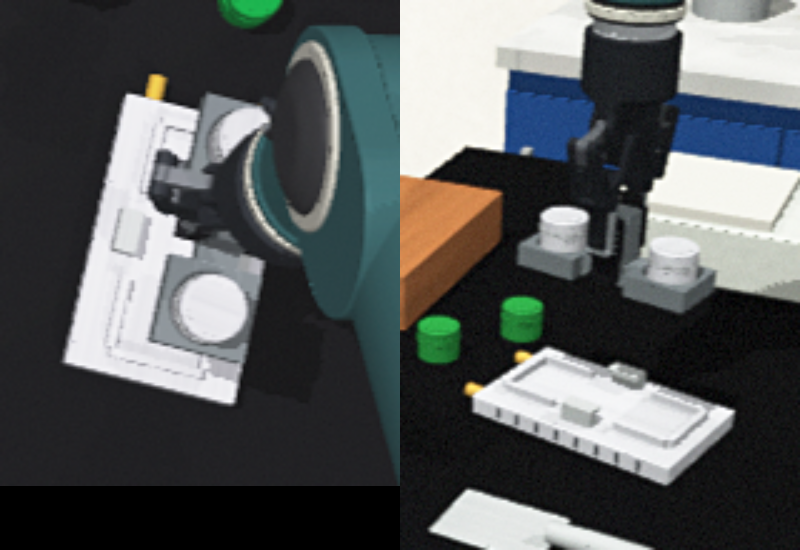

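The carrier is out of the dock with both tins seated and the catches held. I'll do a quick height and level check before signing off.

```bash
python3 - <<'E'
from h import *
P=cloud(np.load("side5.npz"))
for n,c in(("docked",(595,-214)),("placed",(495.3,-190.3))):
    Q=P[(np.hypot(P[...,0]-c[0],P[...,1]-c[1])<17)&(P[...,2]>175)&(P[...,2]<186)]; print(n,"top z",np.median(Q[:,2]).round(1),len(Q))
print(np.abs(r.get_dq()).max(),r.get_position(),r.get_finger_gap(),r.get_t())
E
```

```text
docked top z 179.6 87
placed top z 179.8 99
0.0014651143576630914 [ 549.51333343 -204.8142258   164.51231221] 42.75084588716815 21.9917
```

Tin tops are at 179.6 and 179.8 (60 + 120 expected), so the carrier is level, still and 12 cm up.

```bash
python3 -c "
from workcell import r
print(r.sign_off())"
```

```text
the job is handed in; nothing more can be done
None
```

The tin from the crate is in the empty nest, the carrier is held level and still by both catches about 12 cm above the dock with both tins seated, and the job was handed in at 22 s.

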